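# Let down the spring drive: pawl out, drum eased back to its stop, pawl in

### The arm

A 7-joint arm with a two-finger parallel gripper is mounted at the origin on a cart in front of the work surface, level with it; the furniture and walls round the work are solid. World frame = base frame: x ahead of the robot, y to its left, z up, the work surface at z = 0. Lengths are in m, angles in rad, forces in N, time in s.
With the tool pointing down it reaches from about 0.35 to 0.9 m from the base axis. Payload 8.1 kg.
Tool frame: the origin (TCP) lies at the very end of the fingers, on their centre line; the grasp point (between the pads) lies 19 mm behind it; z points along the fingers, y is the line along which they close (so a half turn about z gives the same grasp; the last joint's range is limited). The gripper opens to 85 mm and grips with 20 to 120 N. Pads are 22 mm wide; open, the fingers measure 114 mm over their backs; the gripper's body (76 mm by 85 mm) begins 54 mm behind the grasp point. The pads swing forward as they close: fully open they stand 13 mm farther back than shut.
Start: joints at [1.224, 0.434, 0.025, 1.573, -0.012, 1.134, -0.075], TCP at [0.151, -0.607, 0.231] pointing down, gripper open.
Joint ranges: [-2.62, 2.62], [-0.44, 2.09], [-1.27, 1.32], [0.08, 2.57], [-1.32, 4.46], [0.12, 2], [-2.74, 2.74]. Speed limits (rad/s): [2.22, 2.22, 3.01, 3.01, 3.14, 3.14, 3.14].

### API

Orientations are given as a unit quaternion [x, y, z, w].
In Python, from station import manip gives the robot as it stands. The module is installed in compiled form; this text tells all that it offers.
- The arm moves only by the tool step_arm, never from a script. Its argument "moves" is a list of rows, each an object of numbers: "tx", "ty", "tz": the shift along the tool's x, y, z as a fraction of full scale; "rx", "ry", "rz": the turn, a rotation vector about the tool's x, y, z as a fraction of full scale; "grip": the finger opening in mm, from 0 to 85.4. In form: [{"tx": .., "ty": .., "tz": .., "rx": .., "ry": .., "rz": .., "grip": ..}, ...]. A call has 1 to 20 rows; each row shifts and turns the commanded pose from where the row before left it, along the tool's axes as they then stand; what a row does not reach is not made up. Full scale, the value 1, is 0.05 m for a shift and 6 degrees for a turn. A row lasts 1/10 s, in which the tool goes at most 50 mm and 8.59 degrees, less where a joint would pass 70% of its speed; a pose out of reach is approached as far as the arm can. A call with a number of a shift or a turn outside -1 to 1 is refused whole. A call with a gripper value outside its range is refused whole. The fingers move at their own pace and stop on an object; "grip_force" is the grip in N (left out, the last holds). Time passes only in rows, so rows that do not move let the fingers close. It gives the time, the measured TCP pose, the force, the opening and the grip force at its end, in the units of the state.
- manip.state(): the state, without advancing time (a new reading comes with each control period).
- manip.camera(name): name is "scene" or "top" or "wrist"; returns the picture (480x640x3 uint8, blue, green, red); there is no depth.
- manip.camera_info(name): a dict with "K" (3x3 intrinsics, pixels), "D" ([k1, k2, p1, p2, k3] as OpenCV has them; the pictures are not rectified), "R" (3x3) and "t" (3): a world point X has camera coordinates R X + t; the wrist camera has in their place "T_tool_cam" (4x4, takes a point from camera to tool coordinates, whose origin is the TCP and whose axes are the flange's). Camera axes: x right, y down, z forward; pixel columns grow to the right and rows downward; lengths in m; the calibration is good to about 2 mm. A picture is of the moment at which its call begins: read the wrist's pose just before it. camera_info takes no time and is no camera call.
- manip.finish_job(): hands the job in; it is judged then, once.
The state is a dict: "time": time; "qpos": joint angles; "dq": joint speeds; "joint_efforts": joint torques, N m; "tcp_pos": TCP position; "tcp_rot": TCP orientation; "wrist_force": force on the tool from outside, world axes, zero at the start; "wrist_torque": the same for the moment, N m; "grip_width": finger opening in m; "grip_force": force on a finger pad.
Only numpy, scipy, OpenCV 4.12 (cv2) and the standard library are available. Lean on these libraries where they do the work, as an engineer would, in place of code of your own. Each camera call takes 0.05 s, during which the arm holds its last target. There are 200 camera calls.

### The job

The spring drive on the bench is wound up and held by its ratchet pawl: let it right down. Throw the pawl's small finger lever fully over to its release side, take the load on the crank and wind on just a little so that the pawl springs clear of the toothed wheel, then, without letting the crank go, ease the drum slowly back until you feel it come to rest on its rubber stop, without forcing it against the stop or letting it fly back. Last, throw the finger lever fully back so that the pawl drops onto the wheel again; leave the pots, the tape and the sanding block where they are.

Things in the scene. Friction and masses are not known exactly. Their poses are not given: they have to be found in the camera images.
- drive: The spring drive, a fixed unit: wooden base 220 x 166 mm with a steel plate, its top 25 mm up. On it, on upright axes, a brass spring drum 110 mm across with a dark ratchet wheel on top (98 mm across, 16 teeth, 64 to 73 mm up), the steel crank, the pawl and its finger lever. Origin: middle of the underside; x from the finger lever's end to the drum's end, y left, z up
- drum_axis (a point): Point on the upright axis of drum, wheel and crank, 113 mm above the bench (level with the middle of the crank knob), 40 mm along +x from the drive's origin. The crank's arm is 84 to 90 mm up, the nut on the axis reaches 94 mm; nothing on the drive is higher than the crank knob's top, 134 mm. Same axes as the drive
- knob_grip (a point): Middle of the crank knob, an upright dark wooden handle 22 mm across, 90 to 134 mm up (this point 113 mm), 65 mm from the drum axis. It spins freely on its pin, so the hand need not turn as the crank goes round. The spring pushes it counterclockwise from above with about 14 N when wound, falling evenly to 3 to 8 N near the stop; let go with the pawl clear, it flies back
- drum (a joint): Angle of drum, wheel and crank, rad; grows as it is wound, clockwise from above. The spring turns it back 1.7 to 3.2 rad until a dog on the drum meets a rubber buffer. This adjustable stop is clamped elsewhere each time and its place is not given: at rest on it the reading is anywhere from -0.65 to 0.65. The buffer, as far out as the knob, gives 1 mm per 5 N; more than 25 N is too much
- pawl_pivot (a point): Point on the upright pin on which the finger lever and the pawl turn, 75 mm from the drum axis towards -x of the drive; 100 mm above the bench, level with the middle of the finger lever's knob
- lever_grip (a point): Middle of the small upright black knob at the end of the finger lever: 14 mm across, 79 to 112 mm above the bench, this point 100 mm up, 52 mm from the pivot pin. The flat steel arm below it is 75 to 79 mm up and 9 mm wide
- lever (a joint): Finger lever's angle, rad: 0 = pawl pressed into the wheel, 0.7 = released, both end stops. Grows counterclockwise from above: its knob goes to -y of the drive. Stiff (2 to 5 N at the knob), it stays where left. It moves the pawl through a spring: a pawl loaded by a tooth stays caught until the drum is wound on by 0.1 to 0.2 rad, then springs clear by itself
- pawl_nose (a point): Rounded nose of the steel pawl, 45 mm from the pivot pin and 69 mm above the bench. Level distance from the drum axis: 44 mm deep in a tooth gap, up to 52 mm when it rests on a tooth, about 62 mm when sprung clear
- tape_roll: Roll of tan masking tape lying flat, 96 mm across, 25 mm high; origin at the middle of its underside. Not to be moved
- paint_pot: Yellow paint jar with a green lid, 55 mm across, 62 mm high; origin at the middle of its underside. Not to be moved
- small_pot: Brown paint jar with a black lid, 44 mm across, 46 mm high; origin at the middle of its underside. Not to be moved
- sanding: Sanding block, 61 x 78 x 22 mm; origin at the middle of its underside. Not to be moved

How it is judged:
By the outcome, as a careful person would: the job done as asked, in the order asked, and still so for the second after the job is handed in, with the robot touching nothing.
It also fails if it takes over 67 s, if anything falls off the work surface, if the arm or the gripper's body presses on something with over 40 N, if the wrist force passes 120 N, or if a joint passes its speed limit or range.

## Working session

There is one attempt and no reset: what is moved stays moved. The work goes in short steps, Python scripts to look and compute and a tool call to move; the robot and the scene stay as the last step left them, time stands still between calls to the robot, and variables do not carry over. Pictures are saved under pics/ and viewed, at most 10 in all, crops included, and the job is handed in when it is done.

Besides the shell and the picture viewer there is one more tool, called after "Emit:" as name(argument=value, ...), one argument or row to a line, values as JSON. step_arm: Moves the arm, as the interface text tells. Its arguments: {"type":"object","properties":{"moves":{"type":"array","items":{"type":"object","properties":{"tx":{"type":"number","minimum":-1,"maximum":1},"ty":{"type":"number","minimum":-1,"maximum":1},"tz":{"type":"number","minimum":-1,"maximum":1},"rx":{"type":"number","minimum":-1,"maximum":1},"ry":{"type":"number","minimum":-1,"maximum":1},"rz":{"type":"number","minimum":-1,"maximum":1},"grip":{"type":"number"}}}},"grip_force":{"type":"number"}},"required":["moves"]}

```bash
mkdir -p pics; python3 - <<'E'
from station import manip
import cv2,numpy as np
s=manip.state();print(s)
for n in("scene","top"):
    im=manip.camera(n);cv2.imwrite(f"pics/{n}0.png",im)
    i=manip.camera_info(n);print(n,{k:np.round(v,4).tolist() for k,v in i.items()})
print(manip.camera_info("wrist"))
E
```

```text
{'time': 0.0, 'qpos': array([ 1.22437737,  0.4352611 ,  0.02497809,  1.5740792 , -0.01161092,
        1.13397367, -0.07508595]), 'dq': array([ 1.46925101e-05, -2.51224824e-05, -4.88599257e-04, -2.24697331e-03,
       -3.34719533e-04,  1.79385820e-03, -9.74567729e-05]), 'joint_efforts': array([-5.45906805e-04, -6.70454550e+01,  1.02504842e+00, -3.16214955e+01,
        1.54822413e-02,  1.23377301e-02, -1.83701673e-05]), 'tcp_pos': array([ 0.15071028, -0.60605346,  0.23050925]), 'tcp_rot': array([ 9.92581872e-01,  1.21575519e-01, -1.63124812e-04, -7.71009534e-04]), 'wrist_force': array([0.60270642, 0.29789057, 0.04498281]), 'wrist_torque': array([ 0.00680638, -0.01960722, -0.0319077 ]), 'grip_force': 0.0, 'grip_width': 0.08548744605148577}
scene {'K': [[603.28, 0.0, 323.5385], [0.0, 603.28, 242.9747], [0.0, 0.0, 1.0]], 'D': [-0.1309, 0.0, 0.0, 0.0, 0.0], 'R': [[-0.821, -0.5708, -0.0081], [-0.2406, 0.3587, -0.9019], [0.5177, -0.7385, -0.4319]], 't': [0.5264, 0.2131, 0.85]}
top {'K': [[490.6774, 0.0, 320.0167], [0.0, 490.6774, 233.4868], [0.0, 0.0, 1.0]], 'D': [0.0173, 0.0, 0.0, 0.0, 0.0], 'R': [[-0.0312, -0.9995, -0.0045], [-0.9733, 0.0314, -0.2272], [0.2272, -0.0027, -0.9738]], 't': [0.0428, 0.6061, 0.9413]}
{'K': array([[413.87727682,   0.        , 317.88657777],
       [  0.        , 413.87727682, 239.25254332],
       [  0.        ,   0.        ,   1.        ]]), 'D': array([0.02264543, 0.        , 0.        , 0.        , 0.        ]), 'T_tool_cam': array([[-2.48818311e-04, -9.49545203e-01, -3.13630108e-01,
         8.05494765e-02],
       [ 9.99999936e-01, -1.55908010e-04, -3.21323077e-04,
        -8.20785274e-04],
       [ 2.56213341e-04, -3.13630168e-01,  9.49545182e-01,
        -1.42916300e-01],
       [ 0.00000000e+00,  0.00000000e+00,  0.00000000e+00,
         1.00000000e+00]])}
```

View pics/top0.png

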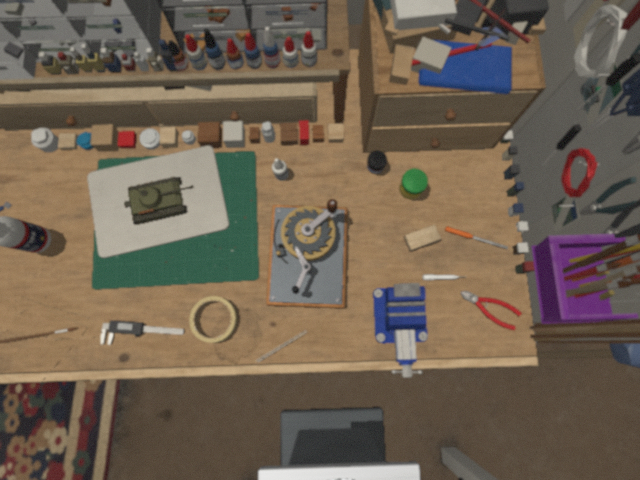

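View pics/scene0.png

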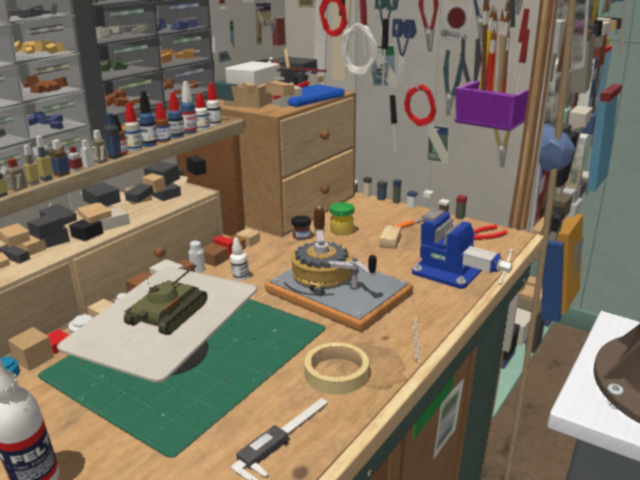

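The top view shows the drive centred near (308,255): drum at about (308,232), crank knob (332,205) and lever knob (296,289). The vise is to its right, the tape to its left.

```bash
cat > h.py <<'E'
from station import manip
import cv2,numpy as np
from scipy.spatial.transform import Rotation as Rn
def cam(n,st=None):
    i=manip.camera_info(n)
    if n!="wrist": return i["K"],i["D"],np.array(i["R"]),np.array(i["t"])
    T=np.eye(4);T[:3,:3]=Rn.from_quat(st["tcp_rot"]).as_matrix();T[:3,3]=st["tcp_pos"]
    W=np.linalg.inv(T@i["T_tool_cam"]);return i["K"],i["D"],W[:3,:3],W[:3,3]
def ray(c,px,z):
    K,D,R,t=c
    p=cv2.undistortPoints(np.array([[px]],float),np.array(K),np.array(D)).ravel()
    d=R.T@np.r_[p,1];o=-R.T@t
    return o+d*(z-o[2])/d[2]
def proj(c,X):
    K,D,R,t=c
    return cv2.projectPoints(np.array([X],float),cv2.Rodrigues(R)[0],t,np.array(K),np.array(D))[0].ravel()
E
python3 - <<'E'
from h import *
im=cv2.imread("pics/top0.png");c=cv2.resize(im[190:320,255:365],None,fx=5,fy=4.6,interpolation=cv2.INTER_CUBIC)
c=cv2.resize(im[190:320,255:365],None,fx=4.6,fy=4.6,interpolation=cv2.INTER_CUBIC)
cv2.imwrite("pics/c1.png",c)
C=cam("top")
for n,p,z in(("axis",(308,230),.094),("knob",(332.5,204),.134),("lev",(296,289),.112),("c1",(274,207),.025),("c2",(348,209),.025),("c3",(345,305),.025),("c4",(267,303),.025),("tape",(213,319),.025),("green",(414,181),.062),("blk",(376,161),.046),("sand",(422,238),.022)):
    print(n,ray(C,p,z).round(3))
E
```

```text
axis [0.61  0.048 0.094]
knob [ 0.651 -0.003  0.134]
lev [0.489 0.073 0.112]
c1 [0.68  0.122 0.025]
c2 [ 0.67  -0.039  0.025]
c3 [ 0.463 -0.024  0.025]
c4 [0.472 0.139 0.025]
tape [0.443 0.25  0.025]
green [ 0.717 -0.18   0.062]
blk [ 0.771 -0.104  0.046]
sand [ 0.601 -0.196  0.022]
```

View pics/c1.png

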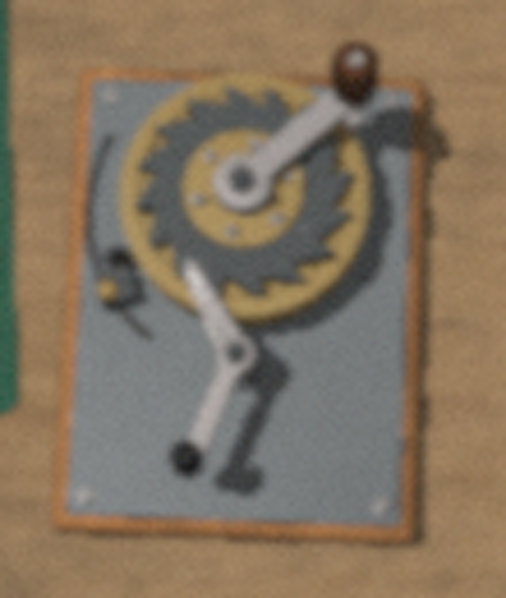

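Emit:
step_arm(
  moves=[
    {"rz":0.77,"grip":45},
    {"rz":0.77},
    {"rz":0.77},
    {"tx":0.36,"ty":-0.8},
    {"tx":0.36,"ty":-0.8},
    {"tx":0.36,"ty":-0.8},
    {"tx":0.36,"ty":-0.8},
    {"tx":0.36,"ty":-0.8},
    {"tx":0.36,"ty":-0.8},
    {"tx":0.36,"ty":-0.8},
    {"tx":0.36,"ty":-0.8},
    {"tx":0.36,"ty":-0.8},
    {"tx":0.36,"ty":-0.8},
    {"tx":0.36,"ty":-0.8},
    {"tx":0.36,"ty":-0.8},
    {"tx":0.36,"ty":-0.8},
    {"tx":0.36,"ty":-0.8},
    {"tx":0.36,"ty":-0.8},
    {"tx":0.36,"ty":-0.8},
    {"tx":0.36,"ty":-0.8},
  ],
)

```text
$.moves[0]: bad value
```

```bash
python3 - <<'E'
from h import *
s=manip.state();im=manip.camera("wrist");cv2.imwrite("pics/w1.png",im);C=cam("wrist",s)
print(s["time"],s["tcp_pos"],s["tcp_rot"],s["wrist_force"])
for X in((.489,.073,.112),(.651,-.003,.134),(.61,.048,.094),(.536,.051,.09)):print(proj(C,X))
np.savez("w1.npz",p=s["tcp_pos"],r=s["tcp_rot"])
E
```

```text
0.1 [ 0.15073896 -0.60609626  0.230606  ] [ 9.92581944e-01  1.21575454e-01 -1.45169472e-04 -6.87953472e-04] [-1.03834763 -0.03086041  0.0319295 ]
[-3401.03909687 -2812.51914182]
[-17708.2966482  -23008.14037986]
[-4625.96678476 -5285.56530018]
[-2796.47211981 -2728.87213481]
```

View pics/w1.png

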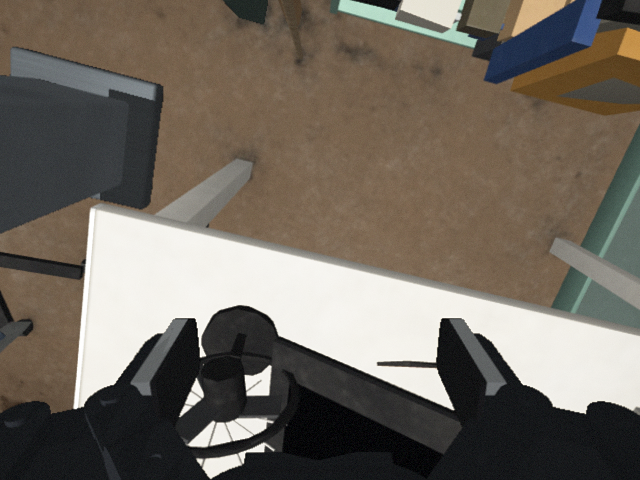

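The picture shows the start position: the move was refused, probably because every row needs every field.

Emit:
step_arm(
  moves=[
    {"tx":0,"ty":0,"tz":0,"rx":0,"ry":0,"rz":0.77,"grip":45},
    {"tx":0,"ty":0,"tz":0,"rx":0,"ry":0,"rz":0.77,"grip":45},
    {"tx":0,"ty":0,"tz":0,"rx":0,"ry":0,"rz":0.77,"grip":45},
    {"tx":0.36,"ty":-0.8,"tz":0,"rx":0,"ry":0,"rz":0,"grip":45},
    {"tx":0.36,"ty":-0.8,"tz":0,"rx":0,"ry":0,"rz":0,"grip":45},
    {"tx":0.36,"ty":-0.8,"tz":0,"rx":0,"ry":0,"rz":0,"grip":45},
    {"tx":0.36,"ty":-0.8,"tz":0,"rx":0,"ry":0,"rz":0,"grip":45},
    {"tx":0.36,"ty":-0.8,"tz":0,"rx":0,"ry":0,"rz":0,"grip":45},
    {"tx":0.36,"ty":-0.8,"tz":0,"rx":0,"ry":0,"rz":0,"grip":45},
    {"tx":0.36,"ty":-0.8,"tz":0,"rx":0,"ry":0,"rz":0,"grip":45},
    {"tx":0.36,"ty":-0.8,"tz":0,"rx":0,"ry":0,"rz":0,"grip":45},
    {"tx":0.36,"ty":-0.8,"tz":0,"rx":0,"ry":0,"rz":0,"grip":45},
    {"tx":0.36,"ty":-0.8,"tz":0,"rx":0,"ry":0,"rz":0,"grip":45},
    {"tx":0.36,"ty":-0.8,"tz":0,"rx":0,"ry":0,"rz":0,"grip":45},
    {"tx":0.36,"ty":-0.8,"tz":0,"rx":0,"ry":0,"rz":0,"grip":45},
    {"tx":0.36,"ty":-0.8,"tz":0,"rx":0,"ry":0,"rz":0,"grip":45},
    {"tx":0.36,"ty":-0.8,"tz":0,"rx":0,"ry":0,"rz":0,"grip":45},
    {"tx":0.36,"ty":-0.8,"tz":0,"rx":0,"ry":0,"rz":0,"grip":45},
    {"tx":0.36,"ty":-0.8,"tz":0,"rx":0,"ry":0,"rz":0,"grip":45},
    {"tx":0.36,"ty":-0.8,"tz":0,"rx":0,"ry":0,"rz":0,"grip":45},
  ],
)

```text
time: 2.15
tcp_pos: [0.456, 0.0756, 0.2313]
tcp_rot: [1.0, 0.001, 0.0, 0.0]
wrist_force: [1.1, -1.9, 0.1]
grip_width: 0.0451
grip_force: 0.0
```

```bash
python3 - <<'E'
from h import *
s=manip.state();im=manip.camera("wrist");cv2.imwrite("pics/w2.png",im);C=cam("wrist",s)
print(s["time"],s["tcp_pos"],s["tcp_rot"],s["wrist_force"])
for X in((.489,.073,.112),(.651,-.003,.134),(.61,.048,.094),(.536,.051,.09)):print(proj(C,X))
np.savez("w2.npz",tcp_pos=s["tcp_pos"],tcp_rot=s["tcp_rot"])
E
```

```text
2.15 [0.45597294 0.07559274 0.23129451] [9.99999740e-01 7.10662988e-04 7.12897246e-05 1.01596818e-04] [ 1.12007215 -1.85725769  0.07429942]
[323.35591681 180.7259872 ]
[ 493.72655043 -167.15159148]
[367.14099885 -32.18748837]
[357.15554922 102.7757092 ]
```

View pics/w2.png

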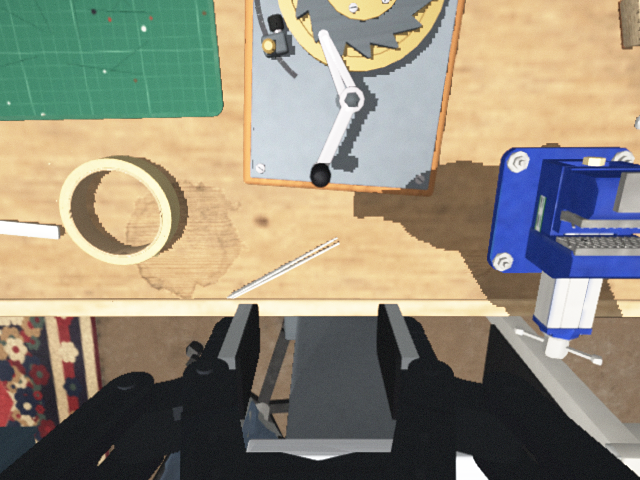

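The lever knob's top is at (320,174) and the pivot nut at (351,99), within a few mm of the prediction.

```bash
python3 - <<'E'
from h import *
s=dict(np.load("w2.npz"));C=cam("wrist",s)
im=cv2.imread("pics/w2.png")
m=(im[150:195,305:340].max(2)<50).astype(np.uint8);n,l,st,ce=cv2.connectedComponentsWithStats(m);k=1+st[1:,4].argmax();c=ce[k]+[305,150];print(st[k],c)
L=ray(C,c,.108);print("lev",L)
for z in(.08,.085,.09):print("piv",P:=ray(C,(351,99),z),np.hypot(*(L-P)[:2]))
# base corners z .025
for p in((246,184),(433,194)):print(ray(C,p,.02))
E
```

```text
[  6  14  19  23 250] [320.364 173.752]
lev [0.4927863  0.07489694 0.108     ]
piv [0.53838592 0.05431525 0.08      ] 0.05002930667043937
piv [0.53835082 0.05469122 0.085     ] 0.04984372633957361
piv [0.53831573 0.0550672  0.09      ] 0.049660323825081946
[0.46944167 0.13849461 0.02      ]
[ 0.46084207 -0.02344628  0.02      ]
```

Emit:
step_arm(
  moves=[
    {"tx":0.35,"ty":0.01,"tz":0,"rx":0,"ry":0,"rz":0,"grip":45},
    {"tx":0.35,"ty":0.01,"tz":0.4,"rx":0,"ry":0,"rz":0,"grip":45},
    {"tx":0,"ty":0,"tz":0.7,"rx":0,"ry":0,"rz":0,"grip":45},
    {"tx":0,"ty":0,"tz":0.7,"rx":0,"ry":0,"rz":0,"grip":45},
    {"tx":0,"ty":0,"tz":0.6,"rx":0,"ry":0,"rz":0,"grip":45},
    {"tx":0,"ty":0,"tz":0.5,"rx":0,"ry":0,"rz":0,"grip":45},
    {"tx":0,"ty":0,"tz":0,"rx":0,"ry":0,"rz":0,"grip":45},
  ],
)

```text
time: 2.9
tcp_pos: [0.4882, 0.0722, 0.0835]
tcp_rot: [1.0, 0.001, -0.003, 0.001]
wrist_force: [-0.5, 0.3, 0.8]
grip_width: 0.0449
grip_force: 0.0
```

Emit:
step_arm(
  moves=[
    {"tx":0,"ty":0,"tz":0,"rx":0,"ry":0,"rz":0,"grip":10},
    {"tx":0,"ty":0,"tz":0,"rx":0,"ry":0,"rz":0,"grip":5},
    {"tx":0,"ty":0,"tz":0,"rx":0,"ry":0,"rz":0,"grip":5},
    {"tx":0,"ty":0,"tz":0,"rx":0,"ry":0,"rz":0,"grip":5},
    {"tx":0,"ty":0,"tz":0,"rx":0,"ry":0,"rz":0,"grip":5},
    {"tx":0,"ty":0,"tz":0,"rx":0,"ry":0,"rz":0,"grip":5},
  ],
  grip_force=25,
)

```text
time: 3.5
tcp_pos: [0.4915, 0.0735, 0.0877]
tcp_rot: [1.0, 0.001, 0.001, -0.0]
wrist_force: [-1.1, 0.0, 7.9]
grip_width: 0.0129
grip_force: 25.0
```

Emit:
step_arm(
  moves=[
    {"tx":0,"ty":0,"tz":-0.03,"rx":0,"ry":0,"rz":0,"grip":5},
    {"tx":-0.05,"ty":0.134,"tz":0,"rx":0,"ry":0,"rz":0,"grip":5},
    {"tx":-0.03,"ty":0.14,"tz":0,"rx":0,"ry":0,"rz":0,"grip":5},
    {"tx":-0.01,"ty":0.144,"tz":0,"rx":0,"ry":0,"rz":0,"grip":5},
    {"tx":0.01,"ty":0.144,"tz":0,"rx":0,"ry":0,"rz":0,"grip":5},
    {"tx":0.03,"ty":0.12,"tz":0,"rx":0,"ry":0,"rz":0,"grip":5},
    {"tx":0,"ty":0,"tz":0,"rx":0,"ry":0,"rz":0,"grip":5},
    {"tx":0,"ty":0,"tz":0,"rx":0,"ry":0,"rz":0,"grip":5},
  ],
)

```text
time: 4.3
tcp_pos: [0.4863, 0.0394, 0.0877]
tcp_rot: [1.0, 0.001, -0.002, 0.0]
wrist_force: [-6.6, 2.6, 1.8]
grip_width: 0.0127
grip_force: 26.9
```

Emit:
step_arm(
  moves=[
    {"tx":-0.02,"ty":0.03,"tz":0,"rx":0,"ry":0,"rz":0,"grip":5},
    {"tx":0.0,"ty":0.03,"tz":0,"rx":0,"ry":0,"rz":0,"grip":5},
    {"tx":0,"ty":0,"tz":0,"rx":0,"ry":0,"rz":0,"grip":5},
    {"tx":0,"ty":0,"tz":0,"rx":0,"ry":0,"rz":0,"grip":5},
  ],
)

```text
time: 4.7
tcp_pos: [0.4863, 0.0382, 0.0878]
tcp_rot: [1.0, 0.002, -0.0, -0.001]
wrist_force: [-1.7, 8.0, -5.0]
grip_width: 0.0127
grip_force: 26.3
```

Emit:
step_arm(
  moves=[
    {"tx":0,"ty":0.04,"tz":0,"rx":0,"ry":0,"rz":0,"grip":5},
    {"tx":0,"ty":0,"tz":0,"rx":0,"ry":0,"rz":0,"grip":5},
    {"tx":0,"ty":0,"tz":0,"rx":0,"ry":0,"rz":0,"grip":5},
  ],
)

```text
time: 5.0
tcp_pos: [0.4863, 0.0381, 0.0878]
tcp_rot: [1.0, 0.003, -0.0, -0.002]
wrist_force: [-2.7, 14.9, -6.1]
grip_width: 0.0131
grip_force: 26.4
```

Emit:
step_arm(
  moves=[
    {"tx":0,"ty":-0.06,"tz":0,"rx":0,"ry":0,"rz":0,"grip":10},
    {"tx":0,"ty":0,"tz":0,"rx":0,"ry":0,"rz":0,"grip":40},
    {"tx":0,"ty":0,"tz":0,"rx":0,"ry":0,"rz":0,"grip":45},
    {"tx":0,"ty":0,"tz":-0.3,"rx":0,"ry":0,"rz":0,"grip":45},
    {"tx":0,"ty":0,"tz":-0.7,"rx":0,"ry":0,"rz":0,"grip":50},
    {"tx":0,"ty":0,"tz":-0.9,"rx":0,"ry":0,"rz":0,"grip":60},
    {"tx":0.3,"ty":0.1,"tz":-0.9,"rx":0,"ry":0,"rz":0,"grip":60},
    {"tx":0.8,"ty":0.25,"tz":-0.1,"rx":0,"ry":0,"rz":0,"grip":60},
    {"tx":0.8,"ty":0.25,"tz":0,"rx":0,"ry":0,"rz":0,"grip":60},
    {"tx":0.7,"ty":0.18,"tz":0,"rx":0,"ry":0,"rz":0,"grip":60},
    {"tx":0,"ty":0,"tz":0,"rx":0,"ry":0,"rz":0,"grip":60},
    {"tx":0,"ty":0,"tz":0,"rx":0,"ry":0,"rz":0,"grip":60},
  ],
)

```text
time: 6.2
tcp_pos: [0.6174, -0.0025, 0.2323]
tcp_rot: [1.0, 0.0, -0.0, -0.0]
wrist_force: [-0.9, 0.3, -0.3]
grip_width: 0.0603
grip_force: 0.0
```

```bash
python3 - <<'E'
from h import *
s=manip.state();im=manip.camera("wrist");cv2.imwrite("pics/w3.png",im);C=cam("wrist",s)
print(s["time"],s["tcp_pos"],s["tcp_rot"],s["wrist_force"])
for X in((.653,-.001,.134),(.613,.0495,.094)):print(proj(C,X))
np.savez("w3.npz",tcp_pos=s["tcp_pos"],tcp_rot=s["tcp_rot"])
E
```

```text
6.2 [ 0.6174098  -0.00249387  0.23234317] [ 9.99999905e-01  2.27467303e-04 -3.71800039e-04 -2.66857686e-05] [-0.88976876  0.324067   -0.30408987]
[316.83304828 182.63399066]
[245.8149231  228.15906117]
```

View pics/w3.png

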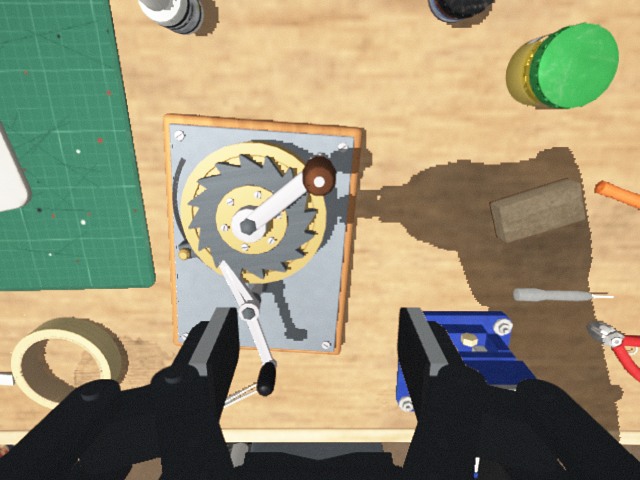

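The lever now stands at its release side; the crank knob's top is at (319,181) and the nut at (248,227), as predicted.

Emit:
step_arm(
  moves=[
    {"tx":0.36,"ty":0,"tz":0,"rx":0,"ry":0,"rz":0,"grip":60},
    {"tx":0.36,"ty":0,"tz":0.3,"rx":0,"ry":0,"rz":0,"grip":60},
    {"tx":0,"ty":0,"tz":0.7,"rx":0,"ry":0,"rz":0,"grip":60},
    {"tx":0,"ty":0,"tz":0.7,"rx":0,"ry":0,"rz":0,"grip":60},
    {"tx":0,"ty":0,"tz":0.6,"rx":0,"ry":0,"rz":0,"grip":60},
    {"tx":0,"ty":0,"tz":0.3,"rx":0,"ry":0,"rz":0,"grip":60},
    {"tx":0,"ty":0,"tz":0,"rx":0,"ry":0,"rz":0,"grip":60},
    {"tx":0,"ty":0,"tz":0,"rx":0,"ry":0,"rz":0,"grip":60},
  ],
)

```text
time: 7.05
tcp_pos: [0.6537, -0.0014, 0.1042]
tcp_rot: [1.0, 0.001, 0.001, -0.0]
wrist_force: [0.5, 0.3, 0.3]
grip_width: 0.0602
grip_force: 0.0
```

Emit:
step_arm(
  moves=[
    {"tx":0,"ty":0,"tz":0,"rx":0,"ry":0,"rz":0,"grip":20},
    {"tx":0,"ty":0,"tz":0,"rx":0,"ry":0,"rz":0,"grip":15},
    {"tx":0,"ty":0,"tz":0,"rx":0,"ry":0,"rz":0,"grip":12},
    {"tx":0,"ty":0,"tz":0,"rx":0,"ry":0,"rz":0,"grip":10},
    {"tx":0,"ty":0,"tz":0,"rx":0,"ry":0,"rz":0,"grip":10},
    {"tx":0,"ty":0,"tz":0,"rx":0,"ry":0,"rz":0,"grip":10},
    {"tx":0,"ty":0,"tz":0,"rx":0,"ry":0,"rz":0,"grip":10},
  ],
  grip_force=70,
)

```text
time: 7.75
tcp_pos: [0.654, -0.0024, 0.1044]
tcp_rot: [1.0, 0.001, 0.001, 0.0]
wrist_force: [-3.0, -2.9, 8.2]
grip_width: 0.0198
grip_force: 68.1
```

Emit:
step_arm(
  moves=[
    {"tx":-0.06,"ty":0.042,"tz":0,"rx":0,"ry":0,"rz":0,"grip":10},
    {"tx":-0.06,"ty":0.042,"tz":0,"rx":0,"ry":0,"rz":0,"grip":10},
    {"tx":-0.06,"ty":0.034,"tz":0,"rx":0,"ry":0,"rz":0,"grip":10},
    {"tx":-0.06,"ty":0.034,"tz":0,"rx":0,"ry":0,"rz":0,"grip":10},
    {"tx":0,"ty":0,"tz":0,"rx":0,"ry":0,"rz":0,"grip":10},
    {"tx":0,"ty":0,"tz":0,"rx":0,"ry":0,"rz":0,"grip":10},
  ],
)

```text
time: 8.35
tcp_pos: [0.6457, -0.008, 0.1046]
tcp_rot: [1.0, 0.001, 0.005, -0.001]
wrist_force: [13.5, 2.9, -4.5]
grip_width: 0.0203
grip_force: 68.6
```

Emit:
step_arm(
  moves=[
    {"tx":-0.04,"ty":0.018,"tz":0,"rx":0,"ry":0,"rz":0,"grip":10},
    {"tx":-0.04,"ty":0.018,"tz":0,"rx":0,"ry":0,"rz":0,"grip":10},
    {"tx":0,"ty":0,"tz":0,"rx":0,"ry":0,"rz":0,"grip":10},
    {"tx":0,"ty":0,"tz":0,"rx":0,"ry":0,"rz":0,"grip":10},
  ],
)

```text
time: 8.75
tcp_pos: [0.6419, -0.0101, 0.1046]
tcp_rot: [1.0, 0.001, 0.005, -0.001]
wrist_force: [14.3, 2.6, -4.8]
grip_width: 0.02
grip_force: 68.7
```

```bash
python3 - <<'E'
from h import *
a=manip.camera("top");b=manip.camera("scene");w=manip.camera("wrist")
f=lambda i:cv2.resize(i,(400,300),interpolation=cv2.INTER_CUBIC)
C=cam("scene");print(proj(C,(.538,.0535,.08)))
t=a[195:315,250:370];u=b[220:310,280:400]
cv2.imwrite("pics/m1.png",np.hstack([f(t),f(u)]))
E
```

```text
[354.12154569 260.51204151]
```

View pics/m1.png

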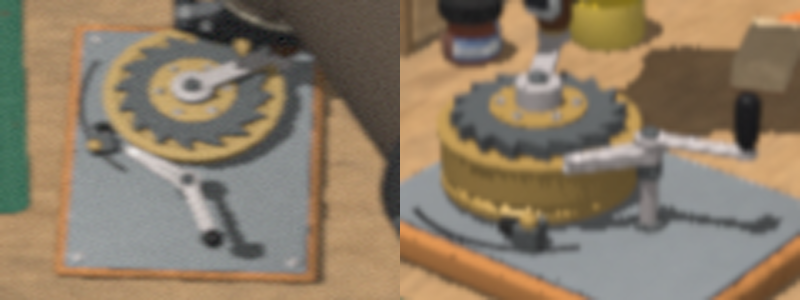

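The pawl has sprung clear of the wheel and the lever stands fully over. Now I'll ease back.

Emit:
step_arm(
  moves=[
    {"tx":0.0405,"ty":-0.0204,"tz":0,"rx":0,"ry":0,"rz":0,"grip":10},
    {"tx":0.0405,"ty":-0.0204,"tz":0,"rx":0,"ry":0,"rz":0,"grip":10},
    {"tx":0.0405,"ty":-0.0204,"tz":0,"rx":0,"ry":0,"rz":0,"grip":10},
    {"tx":0.0405,"ty":-0.0204,"tz":0,"rx":0,"ry":0,"rz":0,"grip":10},
    {"tx":0.0405,"ty":-0.0204,"tz":0,"rx":0,"ry":0,"rz":0,"grip":10},
    {"tx":0.0363,"ty":-0.0271,"tz":0,"rx":0,"ry":0,"rz":0,"grip":10},
    {"tx":0.0363,"ty":-0.0271,"tz":0,"rx":0,"ry":0,"rz":0,"grip":10},
    {"tx":0.0363,"ty":-0.0271,"tz":0,"rx":0,"ry":0,"rz":0,"grip":10},
    {"tx":0.0363,"ty":-0.0271,"tz":0,"rx":0,"ry":0,"rz":0,"grip":10},
    {"tx":0.0363,"ty":-0.0271,"tz":0,"rx":0,"ry":0,"rz":0,"grip":10},
  ],
)

```text
time: 9.9
tcp_pos: [0.6603, 0.0037, 0.1046]
tcp_rot: [1.0, 0.002, 0.004, -0.002]
wrist_force: [10.7, 6.4, -0.8]
grip_width: 0.0202
grip_force: 68.8
```

Emit:
step_arm(
  moves=[
    {"tx":0.0311,"ty":-0.033,"tz":0,"rx":0,"ry":0,"rz":0,"grip":10},
    {"tx":0.0311,"ty":-0.033,"tz":0,"rx":0,"ry":0,"rz":0,"grip":10},
    {"tx":0.0311,"ty":-0.033,"tz":0,"rx":0,"ry":0,"rz":0,"grip":10},
    {"tx":0.0311,"ty":-0.033,"tz":0,"rx":0,"ry":0,"rz":0,"grip":10},
    {"tx":0.0311,"ty":-0.033,"tz":0,"rx":0,"ry":0,"rz":0,"grip":10},
    {"tx":0.0249,"ty":-0.0379,"tz":0,"rx":0,"ry":0,"rz":0,"grip":10},
    {"tx":0.0249,"ty":-0.0379,"tz":0,"rx":0,"ry":0,"rz":0,"grip":10},
    {"tx":0.0249,"ty":-0.0379,"tz":0,"rx":0,"ry":0,"rz":0,"grip":10},
    {"tx":0.0249,"ty":-0.0379,"tz":0,"rx":0,"ry":0,"rz":0,"grip":10},
    {"tx":0.0249,"ty":-0.0379,"tz":0,"rx":0,"ry":0,"rz":0,"grip":10},
    {"tx":0.0179,"ty":-0.0416,"tz":0,"rx":0,"ry":0,"rz":0,"grip":10},
    {"tx":0.0179,"ty":-0.0416,"tz":0,"rx":0,"ry":0,"rz":0,"grip":10},
    {"tx":0.0179,"ty":-0.0416,"tz":0,"rx":0,"ry":0,"rz":0,"grip":10},
    {"tx":0.0179,"ty":-0.0416,"tz":0,"rx":0,"ry":0,"rz":0,"grip":10},
    {"tx":0.0179,"ty":-0.0416,"tz":0,"rx":0,"ry":0,"rz":0,"grip":10},
    {"tx":0.0104,"ty":-0.0441,"tz":0,"rx":0,"ry":0,"rz":0,"grip":10},
    {"tx":0.0104,"ty":-0.0441,"tz":0,"rx":0,"ry":0,"rz":0,"grip":10},
    {"tx":0.0104,"ty":-0.0441,"tz":0,"rx":0,"ry":0,"rz":0,"grip":10},
    {"tx":0.0104,"ty":-0.0441,"tz":0,"rx":0,"ry":0,"rz":0,"grip":10},
    {"tx":0.0104,"ty":-0.0441,"tz":0,"rx":0,"ry":0,"rz":0,"grip":10},
  ],
)

```text
time: 11.9
tcp_pos: [0.6777, 0.045, 0.1045]
tcp_rot: [1.0, 0.003, 0.001, -0.003]
wrist_force: [-2.5, 9.9, 7.2]
grip_width: 0.0203
grip_force: 69.7
```

Emit:
step_arm(
  moves=[
    {"tx":0.0026,"ty":-0.0452,"tz":0,"rx":0,"ry":0,"rz":0,"grip":10},
    {"tx":0.0026,"ty":-0.0452,"tz":0,"rx":0,"ry":0,"rz":0,"grip":10},
    {"tx":0.0026,"ty":-0.0452,"tz":0,"rx":0,"ry":0,"rz":0,"grip":10},
    {"tx":0.0026,"ty":-0.0452,"tz":0,"rx":0,"ry":0,"rz":0,"grip":10},
    {"tx":0.0026,"ty":-0.0452,"tz":0,"rx":0,"ry":0,"rz":0,"grip":10},
    {"tx":-0.0053,"ty":-0.045,"tz":0,"rx":0,"ry":0,"rz":0,"grip":10},
    {"tx":-0.0053,"ty":-0.045,"tz":0,"rx":0,"ry":0,"rz":0,"grip":10},
    {"tx":-0.0053,"ty":-0.045,"tz":0,"rx":0,"ry":0,"rz":0,"grip":10},
    {"tx":-0.0053,"ty":-0.045,"tz":0,"rx":0,"ry":0,"rz":0,"grip":10},
    {"tx":-0.0053,"ty":-0.045,"tz":0,"rx":0,"ry":0,"rz":0,"grip":10},
    {"tx":-0.013,"ty":-0.0434,"tz":0,"rx":0,"ry":0,"rz":0,"grip":10},
    {"tx":-0.013,"ty":-0.0434,"tz":0,"rx":0,"ry":0,"rz":0,"grip":10},
    {"tx":-0.013,"ty":-0.0434,"tz":0,"rx":0,"ry":0,"rz":0,"grip":10},
    {"tx":-0.013,"ty":-0.0434,"tz":0,"rx":0,"ry":0,"rz":0,"grip":10},
    {"tx":-0.013,"ty":-0.0434,"tz":0,"rx":0,"ry":0,"rz":0,"grip":10},
    {"tx":-0.0204,"ty":-0.0405,"tz":0,"rx":0,"ry":0,"rz":0,"grip":10},
    {"tx":-0.0204,"ty":-0.0405,"tz":0,"rx":0,"ry":0,"rz":0,"grip":10},
    {"tx":-0.0204,"ty":-0.0405,"tz":0,"rx":0,"ry":0,"rz":0,"grip":10},
    {"tx":-0.0204,"ty":-0.0405,"tz":0,"rx":0,"ry":0,"rz":0,"grip":10},
  ],
)

```text
time: 13.8
tcp_pos: [0.6673, 0.0834, 0.1043]
tcp_rot: [1.0, 0.002, -0.001, -0.001]
wrist_force: [-11.2, 2.5, 15.0]
grip_width: 0.02
grip_force: 70.4
```

Emit:
step_arm(
  moves=[
    {"tx":-0.03,"ty":-0.009,"tz":-0.015,"rx":0,"ry":0,"rz":0,"grip":10},
    {"tx":-0.03,"ty":-0.009,"tz":-0.015,"rx":0,"ry":0,"rz":0,"grip":10},
    {"tx":-0.013,"ty":-0.0186,"tz":0,"rx":0,"ry":0,"rz":0,"grip":10},
    {"tx":-0.013,"ty":-0.0186,"tz":0,"rx":0,"ry":0,"rz":0,"grip":10},
    {"tx":-0.013,"ty":-0.0186,"tz":0,"rx":0,"ry":0,"rz":0,"grip":10},
    {"tx":-0.013,"ty":-0.0186,"tz":0,"rx":0,"ry":0,"rz":0,"grip":10},
    {"tx":-0.013,"ty":-0.0186,"tz":0,"rx":0,"ry":0,"rz":0,"grip":10},
    {"tx":-0.013,"ty":-0.0186,"tz":0,"rx":0,"ry":0,"rz":0,"grip":10},
  ],
)

```text
time: 14.6
tcp_pos: [0.6611, 0.0911, 0.1045]
tcp_rot: [1.0, 0.002, -0.001, -0.002]
wrist_force: [-4.7, 6.2, 1.0]
grip_width: 0.0197
grip_force: 69.1
```

Emit:
step_arm(
  moves=[
    {"tx":-0.0152,"ty":-0.0169,"tz":0,"rx":0,"ry":0,"rz":0,"grip":10},
    {"tx":-0.0152,"ty":-0.0169,"tz":0,"rx":0,"ry":0,"rz":0,"grip":10},
    {"tx":-0.0156,"ty":-0.0165,"tz":0,"rx":0,"ry":0,"rz":0,"grip":10},
    {"tx":-0.0156,"ty":-0.0165,"tz":0,"rx":0,"ry":0,"rz":0,"grip":10},
    {"tx":-0.0162,"ty":-0.016,"tz":0,"rx":0,"ry":0,"rz":0,"grip":10},
    {"tx":-0.0162,"ty":-0.016,"tz":0,"rx":0,"ry":0,"rz":0,"grip":10},
  ],
)

```text
time: 15.2
tcp_pos: [0.6564, 0.0959, 0.1046]
tcp_rot: [1.0, 0.002, -0.001, -0.002]
wrist_force: [-4.6, 5.1, 0.9]
grip_width: 0.0201
grip_force: 69.1
```

Emit:
step_arm(
  moves=[
    {"tx":-0.0166,"ty":-0.0155,"tz":0,"rx":0,"ry":0,"rz":0,"grip":10},
    {"tx":-0.0166,"ty":-0.0155,"tz":0,"rx":0,"ry":0,"rz":0,"grip":10},
    {"tx":-0.017,"ty":-0.015,"tz":0,"rx":0,"ry":0,"rz":0,"grip":10},
    {"tx":-0.017,"ty":-0.015,"tz":0,"rx":0,"ry":0,"rz":0,"grip":10},
    {"tx":-0.0175,"ty":-0.0145,"tz":0,"rx":0,"ry":0,"rz":0,"grip":10},
    {"tx":-0.0175,"ty":-0.0145,"tz":0,"rx":0,"ry":0,"rz":0,"grip":10},
  ],
)

```text
time: 15.8
tcp_pos: [0.6512, 0.1001, 0.1046]
tcp_rot: [1.0, 0.002, -0.001, -0.001]
wrist_force: [-4.6, 6.2, 0.9]
grip_width: 0.0201
grip_force: 69.1
```

Emit:
step_arm(
  moves=[
    {"tx":-0.018,"ty":-0.0138,"tz":0,"rx":0,"ry":0,"rz":0,"grip":10},
    {"tx":-0.018,"ty":-0.0138,"tz":0,"rx":0,"ry":0,"rz":0,"grip":10},
    {"tx":-0.0185,"ty":-0.0132,"tz":0,"rx":0,"ry":0,"rz":0,"grip":10},
    {"tx":-0.0185,"ty":-0.0132,"tz":0,"rx":0,"ry":0,"rz":0,"grip":10},
    {"tx":-0.0189,"ty":-0.0126,"tz":0,"rx":0,"ry":0,"rz":0,"grip":10},
    {"tx":-0.0189,"ty":-0.0126,"tz":0,"rx":0,"ry":0,"rz":0,"grip":10},
  ],
)

```text
time: 16.4
tcp_pos: [0.6456, 0.1038, 0.1045]
tcp_rot: [1.0, 0.002, -0.001, -0.001]
wrist_force: [-3.7, 5.5, 1.3]
grip_width: 0.02
grip_force: 69.1
```

Emit:
step_arm(
  moves=[
    {"tx":-0.0193,"ty":-0.012,"tz":0,"rx":0,"ry":0,"rz":0,"grip":10},
    {"tx":-0.0193,"ty":-0.012,"tz":0,"rx":0,"ry":0,"rz":0,"grip":10},
    {"tx":-0.0198,"ty":-0.0114,"tz":0,"rx":0,"ry":0,"rz":0,"grip":10},
    {"tx":-0.0198,"ty":-0.0114,"tz":0,"rx":0,"ry":0,"rz":0,"grip":10},
    {"tx":-0.0201,"ty":-0.0108,"tz":0,"rx":0,"ry":0,"rz":0,"grip":10},
    {"tx":-0.0201,"ty":-0.0108,"tz":0,"rx":0,"ry":0,"rz":0,"grip":10},
  ],
)

```text
time: 17.0
tcp_pos: [0.6397, 0.1069, 0.1046]
tcp_rot: [1.0, 0.002, -0.001, -0.001]
wrist_force: [-3.8, 5.1, 0.5]
grip_width: 0.0199
grip_force: 69.1
```

Emit:
step_arm(
  moves=[
    {"tx":-0.0204,"ty":-0.0098,"tz":0,"rx":0,"ry":0,"rz":0,"grip":10},
    {"tx":-0.0204,"ty":-0.0098,"tz":0,"rx":0,"ry":0,"rz":0,"grip":10},
    {"tx":-0.0208,"ty":-0.009,"tz":0,"rx":0,"ry":0,"rz":0,"grip":10},
    {"tx":-0.0208,"ty":-0.009,"tz":0,"rx":0,"ry":0,"rz":0,"grip":10},
    {"tx":-0.0211,"ty":-0.0083,"tz":0,"rx":0,"ry":0,"rz":0,"grip":10},
    {"tx":-0.0211,"ty":-0.0083,"tz":0,"rx":0,"ry":0,"rz":0,"grip":10},
  ],
)

```text
time: 17.6
tcp_pos: [0.6334, 0.1094, 0.1045]
tcp_rot: [1.0, 0.002, -0.001, -0.001]
wrist_force: [-4.7, 3.6, 2.3]
grip_width: 0.0203
grip_force: 69.1
```

Emit:
step_arm(
  moves=[
    {"tx":-0.0214,"ty":-0.0075,"tz":0,"rx":0,"ry":0,"rz":0,"grip":10},
    {"tx":-0.0214,"ty":-0.0075,"tz":0,"rx":0,"ry":0,"rz":0,"grip":10},
    {"tx":-0.0216,"ty":-0.0068,"tz":0,"rx":0,"ry":0,"rz":0,"grip":10},
    {"tx":-0.0216,"ty":-0.0068,"tz":0,"rx":0,"ry":0,"rz":0,"grip":10},
    {"tx":-0.0219,"ty":-0.006,"tz":0,"rx":0,"ry":0,"rz":0,"grip":10},
    {"tx":-0.0219,"ty":-0.006,"tz":0,"rx":0,"ry":0,"rz":0,"grip":10},
  ],
)

```text
time: 18.2
tcp_pos: [0.6269, 0.1112, 0.1045]
tcp_rot: [1.0, 0.002, -0.001, -0.001]
wrist_force: [-4.7, 3.3, 2.8]
grip_width: 0.0199
grip_force: 69.1
```

Emit:
step_arm(
  moves=[
    {"tx":-0.0221,"ty":-0.0052,"tz":0,"rx":0,"ry":0,"rz":0,"grip":10},
    {"tx":-0.0221,"ty":-0.0052,"tz":0,"rx":0,"ry":0,"rz":0,"grip":10},
    {"tx":-0.0222,"ty":-0.0045,"tz":0,"rx":0,"ry":0,"rz":0,"grip":10},
    {"tx":-0.0222,"ty":-0.0045,"tz":0,"rx":0,"ry":0,"rz":0,"grip":10},
    {"tx":-0.0224,"ty":-0.0037,"tz":0,"rx":0,"ry":0,"rz":0,"grip":10},
    {"tx":-0.0224,"ty":-0.0037,"tz":0,"rx":0,"ry":0,"rz":0,"grip":10},
  ],
)

```text
time: 18.8
tcp_pos: [0.6203, 0.1123, 0.1045]
tcp_rot: [1.0, 0.002, -0.001, -0.001]
wrist_force: [-4.0, 2.7, 1.2]
grip_width: 0.02
grip_force: 69.2
```

Emit:
step_arm(
  moves=[
    {"tx":-0.0225,"ty":-0.003,"tz":0,"rx":0,"ry":0,"rz":0,"grip":10},
    {"tx":-0.0225,"ty":-0.003,"tz":0,"rx":0,"ry":0,"rz":0,"grip":10},
    {"tx":-0.0226,"ty":-0.0022,"tz":0,"rx":0,"ry":0,"rz":0,"grip":10},
    {"tx":-0.0226,"ty":-0.0022,"tz":0,"rx":0,"ry":0,"rz":0,"grip":10},
    {"tx":-0.0226,"ty":-0.0014,"tz":0,"rx":0,"ry":0,"rz":0,"grip":10},
    {"tx":-0.0226,"ty":-0.0014,"tz":0,"rx":0,"ry":0,"rz":0,"grip":10},
  ],
)

```text
time: 19.4
tcp_pos: [0.6135, 0.1127, 0.1045]
tcp_rot: [1.0, 0.002, -0.001, -0.001]
wrist_force: [-5.3, 2.9, 1.2]
grip_width: 0.02
grip_force: 69.2
```

Emit:
step_arm(
  moves=[
    {"tx":-0.0227,"ty":-0.0006,"tz":0,"rx":0,"ry":0,"rz":0,"grip":10},
    {"tx":-0.0227,"ty":-0.0006,"tz":0,"rx":0,"ry":0,"rz":0,"grip":10},
    {"tx":-0.0227,"ty":0.0004,"tz":0,"rx":0,"ry":0,"rz":0,"grip":10},
    {"tx":-0.0227,"ty":0.0004,"tz":0,"rx":0,"ry":0,"rz":0,"grip":10},
    {"tx":-0.0227,"ty":0.0012,"tz":0,"rx":0,"ry":0,"rz":0,"grip":10},
    {"tx":-0.0227,"ty":0.0012,"tz":0,"rx":0,"ry":0,"rz":0,"grip":10},
  ],
)

```text
time: 20.0
tcp_pos: [0.6068, 0.1125, 0.1045]
tcp_rot: [1.0, 0.001, -0.001, -0.001]
wrist_force: [-4.9, 2.7, 2.3]
grip_width: 0.0201
grip_force: 69.2
```

Emit:
step_arm(
  moves=[
    {"tx":-0.0226,"ty":0.0019,"tz":0,"rx":0,"ry":0,"rz":0,"grip":10},
    {"tx":-0.0226,"ty":0.0019,"tz":0,"rx":0,"ry":0,"rz":0,"grip":10},
    {"tx":-0.0226,"ty":0.0027,"tz":0,"rx":0,"ry":0,"rz":0,"grip":10},
    {"tx":-0.0226,"ty":0.0027,"tz":0,"rx":0,"ry":0,"rz":0,"grip":10},
    {"tx":-0.0225,"ty":0.0035,"tz":0,"rx":0,"ry":0,"rz":0,"grip":10},
    {"tx":-0.0225,"ty":0.0035,"tz":0,"rx":0,"ry":0,"rz":0,"grip":10},
  ],
)

```text
time: 20.6
tcp_pos: [0.6, 0.1115, 0.1045]
tcp_rot: [1.0, 0.001, -0.001, -0.0]
wrist_force: [-4.7, 2.5, 2.3]
grip_width: 0.0202
grip_force: 69.2
```

Emit:
step_arm(
  moves=[
    {"tx":-0.0223,"ty":0.0041,"tz":0,"rx":0,"ry":0,"rz":0,"grip":10},
    {"tx":-0.0223,"ty":0.0041,"tz":0,"rx":0,"ry":0,"rz":0,"grip":10},
    {"tx":-0.0222,"ty":0.0049,"tz":0,"rx":0,"ry":0,"rz":0,"grip":10},
    {"tx":-0.0222,"ty":0.0049,"tz":0,"rx":0,"ry":0,"rz":0,"grip":10},
    {"tx":-0.022,"ty":0.0057,"tz":0,"rx":0,"ry":0,"rz":0,"grip":10},
    {"tx":-0.022,"ty":0.0057,"tz":0,"rx":0,"ry":0,"rz":0,"grip":10},
  ],
)

```text
time: 21.2
tcp_pos: [0.5964, 0.1106, 0.1046]
tcp_rot: [1.0, 0.001, 0.002, -0.001]
wrist_force: [6.1, 7.1, -7.4]
grip_width: 0.02
grip_force: 68.6
```

Contact with the stop is felt: the tangential force reversed to about −8 N. I'll relax the hand.

Emit:
step_arm(
  moves=[
    {"tx":0.025,"ty":-0.016,"tz":0,"rx":0,"ry":0,"rz":0,"grip":10},
    {"tx":0.02,"ty":-0.016,"tz":0,"rx":0,"ry":0,"rz":0,"grip":10},
    {"tx":0,"ty":0,"tz":0,"rx":0,"ry":0,"rz":0,"grip":10},
    {"tx":0,"ty":0,"tz":0,"rx":0,"ry":0,"rz":0,"grip":10},
  ],
)

```text
time: 21.6
tcp_pos: [0.5975, 0.1109, 0.1046]
tcp_rot: [1.0, 0.001, 0.001, -0.0]
wrist_force: [1.2, 3.7, -0.9]
grip_width: 0.0198
grip_force: 69.0
```

Emit:
step_arm(
  moves=[
    {"tx":0.012,"ty":-0.015,"tz":0,"rx":0,"ry":0,"rz":0,"grip":10},
    {"tx":0,"ty":0,"tz":0,"rx":0,"ry":0,"rz":0,"grip":10},
    {"tx":0,"ty":0,"tz":0,"rx":0,"ry":0,"rz":0,"grip":24},
    {"tx":0,"ty":0,"tz":0,"rx":0,"ry":0,"rz":0,"grip":30},
    {"tx":0,"ty":0,"tz":0,"rx":0,"ry":0,"rz":0,"grip":50},
    {"tx":0,"ty":0,"tz":0,"rx":0,"ry":0,"rz":0,"grip":50},
    {"tx":0,"ty":0,"tz":0,"rx":0,"ry":0,"rz":0,"grip":50},
  ],
)

```text
time: 22.3
tcp_pos: [0.5976, 0.1111, 0.1043]
tcp_rot: [1.0, 0.001, -0.0, 0.0]
wrist_force: [0.3, -0.0, 1.2]
grip_width: 0.0499
grip_force: 0.0
```

Emit:
step_arm(
  moves=[
    {"tx":0,"ty":0,"tz":-0.4,"rx":0,"ry":0,"rz":0,"grip":50},
    {"tx":0,"ty":0,"tz":-0.8,"rx":0,"ry":0,"rz":0,"grip":50},
    {"tx":0,"ty":0,"tz":-0.7,"rx":0,"ry":0,"rz":0,"grip":50},
    {"tx":-0.6,"ty":0.4,"tz":0,"rx":0,"ry":0,"rz":0,"grip":45},
    {"tx":-0.6,"ty":0.4,"tz":0,"rx":0,"ry":0,"rz":0,"grip":45},
    {"tx":-0.6,"ty":0.4,"tz":0,"rx":0,"ry":0,"rz":0,"grip":45},
    {"tx":-0.426,"ty":0.252,"tz":0,"rx":0,"ry":0,"rz":0,"grip":45},
    {"tx":0,"ty":0,"tz":0,"rx":0,"ry":0,"rz":0,"grip":45},
    {"tx":0,"ty":0,"tz":0,"rx":0,"ry":0,"rz":0,"grip":45},
  ],
)

```text
time: 23.2
tcp_pos: [0.4867, 0.0384, 0.1997]
tcp_rot: [1.0, 0.001, 0.001, 0.0]
wrist_force: [0.1, 1.1, -0.1]
grip_width: 0.0448
grip_force: 0.0
```

```bash
python3 - <<'E'
from h import *
s=manip.state();im=manip.camera("wrist");cv2.imwrite("pics/w4.png",im);C=cam("wrist",s)
print(s["time"],s["tcp_pos"],proj(C,(.4863,.0385,.112)))
E
```

```text
23.2 [0.48674746 0.03837484 0.19973988] [319.10468401 246.80901582]
```

View pics/w4.png

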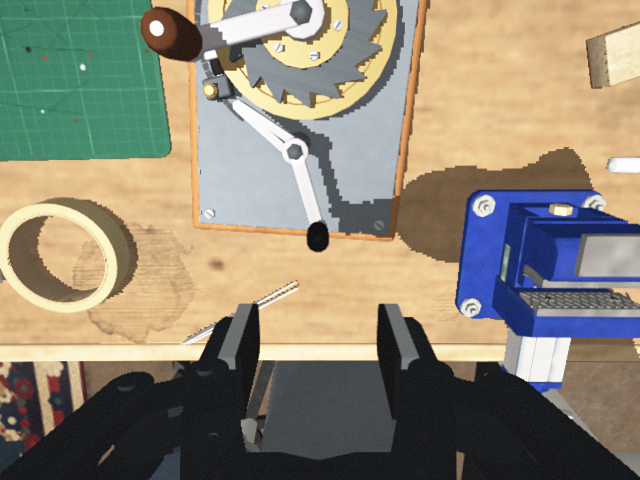

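The crank stays on the stop, the pawl is clear of the wheel, and the lever knob at (318,237) lies straight below the fingers. I'll descend and throw it back.

Emit:
step_arm(
  moves=[
    {"tx":0,"ty":0,"tz":0.6,"rx":0,"ry":0,"rz":0,"grip":45},
    {"tx":0,"ty":0,"tz":0.7,"rx":0,"ry":0,"rz":0,"grip":45},
    {"tx":0,"ty":0,"tz":0.6,"rx":0,"ry":0,"rz":0,"grip":45},
    {"tx":0,"ty":0,"tz":0.3,"rx":0,"ry":0,"rz":0,"grip":45},
    {"tx":0,"ty":0,"tz":0,"rx":0,"ry":0,"rz":0,"grip":45},
    {"tx":0,"ty":0,"tz":0,"rx":0,"ry":0,"rz":0,"grip":10},
    {"tx":0,"ty":0,"tz":0,"rx":0,"ry":0,"rz":0,"grip":5},
    {"tx":0,"ty":0,"tz":0,"rx":0,"ry":0,"rz":0,"grip":5},
    {"tx":0,"ty":0,"tz":0,"rx":0,"ry":0,"rz":0,"grip":5},
    {"tx":0,"ty":0,"tz":0,"rx":0,"ry":0,"rz":0,"grip":5},
  ],
  grip_force=25,
)

```text
time: 24.25
tcp_pos: [0.4875, 0.0389, 0.0903]
tcp_rot: [1.0, 0.001, 0.001, -0.0]
wrist_force: [0.2, 1.3, 7.1]
grip_width: 0.0127
grip_force: 24.8
```

Emit:
step_arm(
  moves=[
    {"tx":-0.03,"ty":-0.14,"tz":0,"rx":0,"ry":0,"rz":0,"grip":5},
    {"tx":-0.01,"ty":-0.144,"tz":0,"rx":0,"ry":0,"rz":0,"grip":5},
    {"tx":0.01,"ty":-0.144,"tz":0,"rx":0,"ry":0,"rz":0,"grip":5},
    {"tx":0.03,"ty":-0.14,"tz":0,"rx":0,"ry":0,"rz":0,"grip":5},
    {"tx":0.05,"ty":-0.134,"tz":0,"rx":0,"ry":0,"rz":0,"grip":5},
    {"tx":0.02,"ty":-0.04,"tz":0,"rx":0,"ry":0,"rz":0,"grip":5},
    {"tx":0,"ty":0,"tz":0,"rx":0,"ry":0,"rz":0,"grip":5},
    {"tx":0,"ty":0,"tz":0,"rx":0,"ry":0,"rz":0,"grip":5},
  ],
)

```text
time: 25.05
tcp_pos: [0.4881, 0.0743, 0.0895]
tcp_rot: [1.0, 0.0, -0.002, 0.001]
wrist_force: [-7.3, -2.7, 10.8]
grip_width: 0.0129
grip_force: 26.0
```

Emit:
step_arm(
  moves=[
    {"tx":0.01,"ty":-0.03,"tz":0,"rx":0,"ry":0,"rz":0,"grip":5},
    {"tx":0.01,"ty":-0.03,"tz":0,"rx":0,"ry":0,"rz":0,"grip":5},
    {"tx":0,"ty":-0.02,"tz":0,"rx":0,"ry":0,"rz":0,"grip":5},
    {"tx":0,"ty":0,"tz":0,"rx":0,"ry":0,"rz":0,"grip":5},
    {"tx":0,"ty":0,"tz":0,"rx":0,"ry":0,"rz":0,"grip":5},
  ],
)

```text
time: 25.55
tcp_pos: [0.4881, 0.0746, 0.0894]
tcp_rot: [1.0, -0.001, -0.003, 0.003]
wrist_force: [-10.3, -14.1, 17.9]
grip_width: 0.0129
grip_force: 26.9
```

Emit:
step_arm(
  moves=[
    {"tx":-0.03,"ty":0.06,"tz":-0.05,"rx":0,"ry":0,"rz":0,"grip":5},
    {"tx":0,"ty":0,"tz":0,"rx":0,"ry":0,"rz":0,"grip":40},
    {"tx":0,"ty":0,"tz":0,"rx":0,"ry":0,"rz":0,"grip":45},
    {"tx":0,"ty":0,"tz":0,"rx":0,"ry":0,"rz":0,"grip":45},
    {"tx":0,"ty":0,"tz":-0.4,"rx":0,"ry":0,"rz":0,"grip":45},
    {"tx":0,"ty":0,"tz":-0.8,"rx":0,"ry":0,"rz":0,"grip":45},
    {"tx":0,"ty":0,"tz":-0.9,"rx":0,"ry":0,"rz":0,"grip":45},
    {"tx":0,"ty":0,"tz":-0.5,"rx":0,"ry":0,"rz":0,"grip":45},
    {"tx":0,"ty":0,"tz":0,"rx":0,"ry":0,"rz":0,"grip":45},
    {"tx":0,"ty":0,"tz":0,"rx":0,"ry":0,"rz":0,"grip":45},
  ],
)

```text
time: 26.55
tcp_pos: [0.4897, 0.0769, 0.2222]
tcp_rot: [1.0, 0.001, 0.001, -0.0]
wrist_force: [0.3, -0.3, -1.2]
grip_width: 0.0449
grip_force: 0.0
```

```bash
python3 - <<'E'
from h import *
s=manip.state();im=manip.camera("wrist");cv2.imwrite("pics/w5.png",im);C=cam("wrist",s)
print(s["time"],s["tcp_pos"],proj(C,(.4918,.0747,.108)))
E
```

```text
26.55 [0.48966968 0.07692276 0.2222024 ] [322.68081324 229.6828676 ]
```

View pics/w5.png

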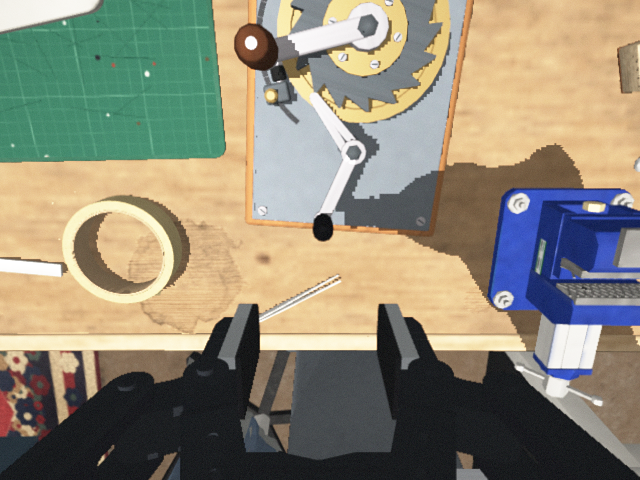

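The lever is back over at its first position (323,228), the pawl nose lies on the wheel at (315,97), and the crank is at rest on the stop.

```bash
python3 -c "
from station import manip
print(manip.finish_job())"
```

```text
the job is handed in; nothing more can be done
None
```

The spring drive is let right down onto its rubber stop, with the finger lever thrown fully back and the pawl on the wheel again; the job was handed in after about 27 s, and I touched none of the pots, the tape or the sanding block.

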